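# Clear and zero the packing scale

## Robot

A 7-joint arm with a two-finger parallel gripper is mounted at the origin on the work surface. World frame = base frame: x ahead of the robot, y to its left, z up, the work surface at z = 0. Lengths are in mm, angles in rad, forces in N, time in s.
With the tool pointing down it reaches from about 400 to 875 mm from the base axis. Payload 4.4 kg.
Tool frame: the origin (TCP) lies between the finger pads; the fingertips stand 17 mm ahead of it and the grasp point (between the pads) lies 2 mm behind it; z points along the fingers, y is the line along which they close (so a half turn about z gives the same grasp; the last joint's range is limited). The gripper opens to 85 mm and grips with 20 to 120 N. Pads are 22 mm wide; open, the fingers measure 114 mm over their backs; the gripper's body (76 mm by 85 mm) begins 54 mm behind the grasp point. The pads swing forward as they close: fully open they stand 13 mm farther back than shut.
Start: joints at [-1.31, 0.628, 0.038, 1.517, -0.027, 0.996, -0.02], TCP at [208.636, 615.62, 248.313] pointing down, gripper open.
Joint ranges: [-3.06, 3.06], [-0.37, 2.12], [-1.25, 1.32], [0.18, 2.47], [-1.1, 4.24], [0.23, 1.98], [-2.94, 2.94]. Speed limits (rad/s): [2.57, 2.57, 3.14, 3.14, 3.14, 3.14, 3.14].

## Interface

Orientations are given as [roll, pitch, yaw] about the fixed x, y, z axes, in that order (R = Rz(yaw) Ry(pitch) Rx(roll)).
In Python, from cell import sensors, get_image, ctrl gives the robot as it stands.
- The arm moves only by the tool send_rows, never from a script. Its argument "series" is a list of rows, each a list of 3 entries, a list of its own where there are three numbers: the finger opening in mm, from 0 to 85.4, then the shift along the world's x, y, z in units of 60 mm (1.0 is 60 mm), then the turn, a rotation vector about the world's x, y, z in units of 5 degrees (1.0 is 5 degrees). A call has 1 to 8 rows; each row shifts and turns the commanded pose from where the row before left it; what a row does not reach is not made up. A row lasts 1/8 s, in which the tool goes at most 62.5 mm and 10.7 degrees, less where a joint would pass 70% of its speed; a pose out of reach is approached as far as the arm can. A call is refused whole if a number of a shift passes 1 or a number of a turn 1, either way. A call with a gripper value outside its range is refused whole. The fingers move at their own pace and stop on an object; the grip force is fixed at half the most. Time passes only in rows, so rows that do not move let the fingers close. It gives the time, the measured TCP pose, the force, the opening and the grip force at its end, in the units of the state.
- sensors.read_state(): the state, without advancing time (a new reading comes with each control period).
- get_image(name): name is "side" or "top" or "wrist"; returns a dict with "img" (384x512x3 uint8, red, green, blue), "depth" (384x512 float32, mm along the optical axis (not along the pixel's ray), 0 where there is no reading), "vfov" (degrees; the focal length in pixels is half the picture's height over the tangent of half this angle, whatever the lens; pixels are square), "cx", "cy" (the principal point, pixels), "k1" (the pictures are not rectified: a ray, as slopes to the right and down, at radius r is drawn at 1 + k1 r^2 times it, then the intrinsics apply), "world_to_cam" (4x4, takes a point from world to camera coordinates). Camera axes: x right, y down, z forward; pixel columns grow to the right and rows downward; lengths in mm; the calibration is good to about 2 mm. A picture is of the moment at which its call begins.
- ctrl.finish_job(): hands the job in; it is judged then, once.
The state is a dict: "clock": time; "qpos": joint angles; "qd": joint speeds; "tau": joint torques, N m; "eef_pos": TCP position; "tool_rot": TCP orientation; "force": force on the tool from outside, world axes, zero at the start; "torque": the same for the moment, N m; "width": finger opening in mm; "gripper_force": force on a finger pad.
Only numpy, scipy, OpenCV 4.12 (cv2) and the standard library are available. Lean on these libraries where they do the work, as an engineer would, in place of code of your own. Each camera call takes 0.05 s, during which the arm holds its last target. There are 200 camera calls.

## Task

Zero the packing scale: lift the steel pail off its platform by the handle, stand it gently and upright in the middle of the cork mat and let go. Then, on the sloped console, press the square key, then the round key, then the long bar key, one at a time: push each in firmly until it registers, hold it a moment, without ramming it down to its stop, and let it spring up again before the next. Do not press the plus-shaped key, and leave everything else on the table where it stands.

Things in the scene. Friction and masses are not known exactly. Their poses are not given: they have to be found in the camera images.
- scale: bench scale, fixed: grey base under a square steel platform 200 x 200 mm whose top is 60 mm above the table. Origin on the table under its centre, z up. It stands either to the robot's left or right of the mat, with the console on the other side.
- pail: open steel pail standing on the scale: outer diameter 92 mm at the foot, 110 mm at the rim, 90 mm tall, with a rigid upright handle arching over the mouth; about 0.3 to 0.5 kg. Origin at the centre of its underside, z up; the handle's grip lies along its y axis.
- pail_grip (a point): centre of the pail's handle grip: a wooden bar 16 x 16 mm thick and 64 mm long along the pail's y axis, centred 145 mm above the pail's underside. The handle's wire legs stand 53 mm either side; free space below the bar.
- mat: square cork mat 150 x 150 x 4 mm fixed on the table between scale and console. Origin at the centre of its underside.
- console: the scale's grey control console, fixed, 250 mm wide (y), 190 mm deep (x -0.09 to 0.10), 235 mm tall. Origin on the table; its -x side is the front and faces the robot. Four black keys in a row on aluminium plates that slope 35 deg (0.61 rad): they are pushed along (0.573, 0, -0.820) in the console's frame. Key centres at console y: round +0.084, plus +0.028, long bar -0.028, square -0.084.
- key_row (a point): a point of the console at its x = -0.020, y = 0, z = 0.105, axes as the console's: the level of the key tops at their lowest. Each key sits on its own mount, shimmed to its own unmeasured height: the centre of its top face is at the row's x, its own y, and 0 to 16 mm above this point, different for each key: feel for it.
- hood_edge (a point): middle of the lower front edge of the display head that overhangs the keys (console x = -0.004, z = 0.190; the head is 250 mm wide, 45 mm tall and reaches back from here). A vertical gripper does not fit under it: come along the keys' own direction with the gripper shut.
- key_square (a joint): square key, 26 x 26 mm, cap 16 mm tall, black plastic, on the console's sloped row (position under console). Joint value: how far it is pushed in, m, 0 = up, 0.014 = hard on its stop. A spring key, 1 N per mm and no click: it registers at 0.005 (5 N) and is damaged when rammed beyond 0.011 (11 N); push it with 6 to 9 N. It springs back by itself.
- key_round (a joint): round key, 28 mm across, cap 16 mm tall, black plastic, on the console's sloped row (position under console). Joint value: how far it is pushed in, m, 0 = up, 0.014 = hard on its stop. A spring key, 1 N per mm and no click: it registers at 0.005 (5 N) and is damaged when rammed beyond 0.011 (11 N); push it with 6 to 9 N. It springs back by itself.
- key_bar (a joint): long bar key, 44 mm up the slope by 15 mm across, cap 16 mm tall, black plastic, on the console's sloped row (position under console). Joint value: how far it is pushed in, m, 0 = up, 0.014 = hard on its stop. A spring key, 1 N per mm and no click: it registers at 0.005 (5 N) and is damaged when rammed beyond 0.011 (11 N); push it with 6 to 9 N. It springs back by itself.
- key_plus (a joint): plus-shaped key, 30 mm across, black plastic. Joint value: how far it is pushed in, m. Not to be pressed.
- can1: bystander: green-labelled food can, 66 mm across, 100 mm tall, behind the mat; origin at the centre of its underside
- can2: bystander: another such can behind the mat
- can3: bystander: low tin, 84 mm across, 45 mm tall, in front of the mat; origin at the centre of its underside
- jar: bystander: glass jar, 64 mm across, 90 mm tall, in front of the mat; origin at the centre of its underside
Not all that is in view belongs to the job. What is shaped like the pail but red is not meant.

How it is judged (in metres and radians):
On the way, in this order (a step that is already met when the one before it is completed fails the run):
1. the pail is lifted at least 25 mm clear of the scale's platform (z of pail in the frame of scale above 0.085 m and contact force between pail and scale below 0.1 N), for 0.1 s.
2. the pail stands upright on the mat, its centre within 45 mm of the mat's centre, and is let go (horizontal distance between pail and mat below 0.045 m and z of pail in the frame of mat below 0.009 m and angle between pail's own z axis and vertical below 0.1 rad and contact force between the fingers and pail below 0.1 N and linear speed of pail below 0.03 m/s), for 0.2 s.
3. the square key is pushed in at least 5 mm with the other keys up and the pail on the mat (value of joint key_square above 0.005 m and value of joint each of key_round, key_plus, key_bar below 0.002 m and horizontal distance between pail and mat below 0.045 m and z of pail in the frame of mat below 0.009 m and angle between pail's own z axis and vertical below 0.1 rad), for 0.1 s.
4. the round key is pushed in at least 5 mm with the other keys up and the pail on the mat (value of joint key_round above 0.005 m and value of joint each of key_plus, key_bar, key_square below 0.002 m and horizontal distance between pail and mat below 0.045 m and z of pail in the frame of mat below 0.009 m and angle between pail's own z axis and vertical below 0.1 rad), for 0.1 s.
5. the long bar key is pushed in at least 5 mm with the other keys up and the pail on the mat (value of joint key_bar above 0.005 m and value of joint each of key_round, key_plus, key_square below 0.002 m and horizontal distance between pail and mat below 0.045 m and z of pail in the frame of mat below 0.009 m and angle between pail's own z axis and vertical below 0.1 rad), for 0.1 s.
At the end, for the whole second after the job is handed in: The pail stands released, at rest and upright (within 0.1 rad) on the cork mat, its centre within 45 mm of the mat's centre; all four keys are up again (within 2 mm) (horizontal distance between pail and mat below 0.045 m and z of pail in the frame of mat below 0.009 m and angle between pail's own z axis and vertical below 0.1 rad and contact force between the fingers and pail below 0.1 N and linear speed of pail below 0.02 m/s and value of joint each of key_round, key_plus, key_bar, key_square below 0.002 m); the robot touches nothing.
It fails at once if a key is rammed: pushed in beyond 11 mm (value of joint any of key_round, key_plus, key_bar, key_square above 0.011 m).
It fails at once if the plus-shaped key is pushed in beyond 4 mm, or two keys are beyond 4 mm together (value of joint key_plus above 0.004 m or value of joint each of key_square, key_round above 0.004 m or value of joint each of key_square, key_bar above 0.004 m or value of joint each of key_round, key_bar above 0.004 m).
It fails at once if the pail is tipped beyond 0.5 rad (angle between pail's own z axis and vertical above 0.5 rad).
It fails at once if the pail is dropped or slammed onto the mat (over 80 N) (contact force between pail and mat above 80 N).
It fails at once if a bystander is moved more than 30 mm (distance of any of can1, can2, can3, jar from where it was at the start of the episode above 0.03 m).
It also fails if it takes over 72 s, if anything falls off the work surface, if the arm or the gripper's body presses on something with over 40 N, if the wrist force passes 120 N, or if a joint passes its speed limit or range.

## Working session

There is one attempt and no reset: what is moved stays moved. The work goes in short steps, Python scripts to look and compute and a tool call to move; the robot and the scene stay as the last step left them, time stands still between calls to the robot, and variables do not carry over. Pictures are saved under pics/ and viewed, at most 10 in all, crops included, and the job is handed in when it is done.

Besides the shell and the picture viewer there is one more tool, called after "Request:" as name(argument=value, ...) on one line, values as JSON. send_rows: Moves the arm, as the interface text tells. Its arguments: {"type":"object","properties":{"series":{"type":"array"}},"required":["series"]}

```bash
mkdir -p pics; ls
cat > h.py <<'E'
import numpy as np, cv2
from cell import sensors, get_image, ctrl
def K(d):
    f=d["img"].shape[0]/2/np.tan(np.radians(d["vfov"])/2); return f
def ray(d,px):
    f=K(d); u=np.array([(px[0]-d["cx"])/f,(px[1]-d["cy"])/f]); s=u.copy()
    for _ in range(20): s=u/(1+d["k1"]*(s@s))
    T=np.array(d["world_to_cam"]); R=T[:3,:3]
    return -R.T@T[:3,3], R.T@np.array([s[0],s[1],1.0])
def plane(d,px,z):
    o,r=ray(d,px); return o+r*(z-o[2])/r[2]
def dep(d,px):
    o,r=ray(d,px); return o+r*d["depth"][int(round(px[1])),int(round(px[0]))]
def cloud(d):
    f=K(d); H,W=d["depth"].shape; v,u=np.mgrid[:H,:W]
    u=np.stack([(u-d["cx"])/f,(v-d["cy"])/f],-1); s=u.copy()
    for _ in range(20): s=u/(1+d["k1"]*(s**2).sum(-1,keepdims=True))
    T=np.array(d["world_to_cam"]); z=d["depth"][...,None]
    c=np.concatenate([s*z,z],-1); return (c-T[:3,3])@T[:3,:3]
def save(n,im): cv2.imwrite("pics/"+n+".png",im[...,::-1])
E
python3 - <<'E'
from h import *
for n in("side","top","wrist"):
    d=get_image(n); save("a_"+n,d["img"]); T=np.array(d["world_to_cam"]); print(n,d["vfov"],d["k1"],-T[:3,:3].T@T[:3,3],T[:3,:3].round(2).tolist())
    np.save("a_"+n,d,allow_pickle=True)
s=sensors.read_state(); print({k:np.round(v,3).tolist() for k,v in s.items()})
a=cv2.imread("pics/a_side.png");b=cv2.imread("pics/a_top.png")
E
```

```text
pics
side 52.70896226162418 -0.002940883058964112 [  20.89040387 -928.02222345 1013.60878101] [[0.86, -0.51, 0.01], [-0.33, -0.57, -0.75], [0.38, 0.65, -0.66]]
top 43.58617172008898 -0.12459302776516794 [ 306.21517378  -50.81274006 1601.53082092] [[0.02, -1.0, 0.0], [-0.99, -0.02, -0.16], [0.16, -0.0, -0.99]]
wrist 60.960028050398265 -0.09274646277111637 [134.20226726 640.36560414 373.14904261] [[0.32, 0.95, -0.0], [0.9, -0.31, 0.31], [0.29, -0.1, -0.95]]
{'clock': 0.15, 'qpos': [-1.31, 0.629, 0.038, 1.518, -0.027, 0.996, -0.02], 'qd': [-0.0, -0.004, 0.0, -0.003, 0.0, 0.0, -0.001], 'tau': [0.001, -56.381, 1.228, -19.365, 0.011, 0.007, -0.0], 'eef_pos': [208.482, 615.191, 247.593], 'tool_rot': [-3.14, 0.0, 2.815], 'force': [0.198, -0.898, -0.318], 'torque': [0.04, -0.032, -0.041], 'gripper_force': 0.0, 'width': 85.339}
```

View pics/a_side.png

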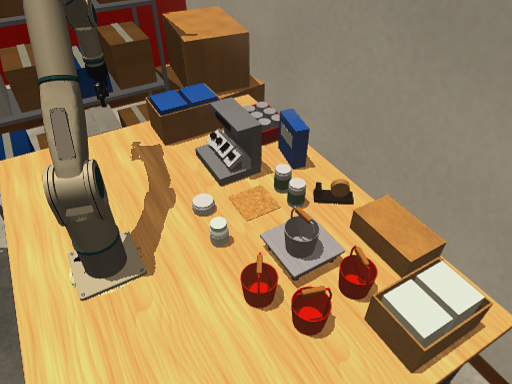

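View pics/a_top.png

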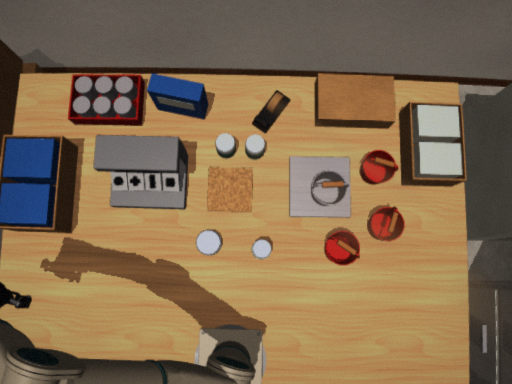

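The side view shows the steel pail at (302,235) on the scale, the mat at (254,202) and the console at (228,140). In the top view the pail is at (329,188), the mat at (230,189), and the keys are round (119,181), plus (136,181), bar (153,182) and square (171,182).

Things that could be taken for the pail, in top-view pixels: red pails at (378,167), (386,223) and (342,247), and the steel pail at (329,188). I choose the steel one on the scale.

Run:
```python
from h import *
D={n:np.load(f"a_{n}.npy",allow_pickle=True).item() for n in("side","top")}
C={n:cloud(D[n]) for n in D}
t,s=D["top"],D["side"]
def box(P,lo,hi): return np.all((P>lo)&(P<hi),-1)
# mat by colour, top
for n,win in(("top",(195,155,265,222)),("side",(222,180,290,225))):
    hsv=cv2.cvtColor(D[n]["img"],cv2.COLOR_RGB2HSV); x0,y0,x1,y1=win
    print(n,"mat px",hsv[189,230] if n=="top" else hsv[202,254],"wood",hsv[205,200] if n=="top" else hsv[230,190])
for n,c in(("top",(329,188)),("top",(230,189)),("top",(300,165)),("side",(302,214)),("side",(254,202))):
    print(n,c,dep(D[n],c).round(1))
# pail grip: wood hue inside scale footprint and z high
for n in D:
    P=C[n]; hsv=cv2.cvtColor(D[n]["img"],cv2.COLOR_RGB2HSV)
    q=dep(t,(329,188))
    m=(np.hypot(P[...,0]-q[0],P[...,1]-q[1])<75)&(P[...,2]>185)&(P[...,2]<230)
    p=P[m]; print(n,"grip",m.sum(),p.mean(0).round(1),np.median(p[:,2]).round(1),end=" ")
    w,v=np.linalg.eigh(np.cov(p[:,:2].T)); print("axis",v[:,1].round(3),np.sqrt(w).round(1))
    m2=(np.hypot(P[...,0]-q[0],P[...,1]-q[1])<75)&(P[...,2]>140)&(P[...,2]<156); p=P[m2];
    A=np.c_[2*p[:,:2],np.ones(len(p))]; x=np.linalg.lstsq(A,(p[:,:2]**2).sum(1),rcond=None)[0]; print(" rim",len(p),x[:2].round(1),np.sqrt(x[2]+x[0]**2+x[1]**2).round(1))
    m=box(P,[q[0]-170,q[1]-170,52],[q[0]+170,q[1]+170,68]); r=cv2.minAreaRect(P[m][:,:2].astype(np.float32)); print(" scale",m.sum(),r,np.median(P[m][:,2]))
im=np.hstack([cv2.resize(t["img"][130:250,270:410],None,fx=3,fy=3,interpolation=cv2.INTER_CUBIC),cv2.resize(t["img"][130:250,80:200],None,fx=3,fy=3,interpolation=cv2.INTER_CUBIC)])
save("crop",im)
```

```text
top mat px [ 14 151 182] wood [ 18 127 189]
side mat px [ 16 168 219] wood [ 22 135 230]
top (329, 188) [ 562.7 -308.9   58.5]
top (230, 189) [560.8  16.5   4.2]
top (300, 165) [ 637.3 -213.5   58.2]
side (302, 214) [ 546.8 -298.3  213.6]
side (254, 202) [566.6  17.5  -1.9]
side grip 165 [ 550.5 -302.2  207.5] 209.9 axis [-0.071  0.997] [ 4.5 26.2]
 rim 198 [ 552.1 -298.1] 52.7
 scale 2054 ((540.318115234375, -329.82855224609375), (295.8880310058594, 296.6092834472656), 0.7318117618560791) 59.685031013828336
top grip 147 [ 550.4 -292.   209.4] 210.5 axis [-0.06   0.998] [ 4.6 23.9]
 rim 133 [ 551.1 -293.2] 52.6
 scale 2985 ((539.294189453125, -330.5966796875), (291.2940979003906, 299.5351867675781), 0.5801717638969421) 59.383725990199245
```

View pics/crop.png

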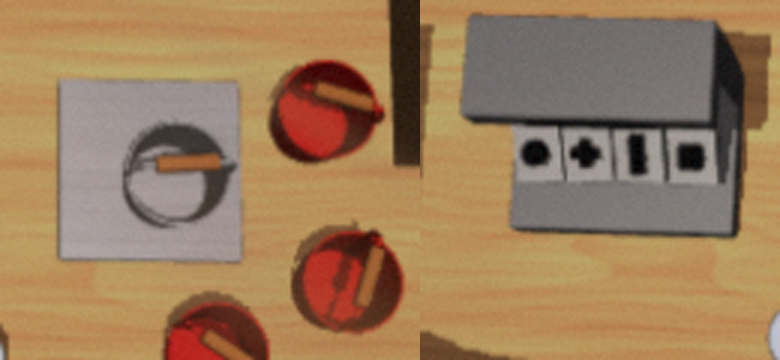

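Crop: the steel pail on the scale is the right one, with its bar near crop pixel (188,163). The console keys run round, plus, bar, square from left to right.

```bash
cat >> h.py <<'E'
def tri(a,pa,b,pb):
    o1,r1=ray(a,pa);o2,r2=ray(b,pb); x=np.linalg.lstsq(np.c_[r1,-r2],o2-o1,rcond=None)[0]
    p,q=o1+r1*x[0],o2+r2*x[1]; return (p+q)/2,np.linalg.norm(p-q)
E
python3 - <<'E'
from h import *
D={n:np.load(f"a_{n}.npy",allow_pickle=True).item() for n in("side","top")}
t,s=D["top"],D["side"]; C={n:cloud(D[n]) for n in D}
def blob(n,win,cond):
    x0,y0,x1,y1=win; hsv=cv2.cvtColor(D[n]["img"],cv2.COLOR_RGB2HSV)[y0:y1,x0:x1].astype(int)
    m=cond(hsv).astype(np.uint8); k,l,st,ce=cv2.connectedComponentsWithStats(m); i=1+np.argmax(st[1:,4])
    pts=np.argwhere(l==i)[:,::-1]+[x0,y0]; r=cv2.minAreaRect(pts.astype(np.float32)); return ce[i]+[x0,y0],st[i,4],pts,r
br=lambda h:(h[...,0]>5)&(h[...,0]<20)&(h[...,1]>110)
a=blob("top",(310,170,352,200),br); b=blob("side",(285,200,318,228),br)
print("grip px",a[0],a[1],b[0],b[1],"tri",tri(t,a[0],s,b[0]), plane(t,a[0],213).round(1))
bp=cv2.boxPoints(a[3]); print("bar box",[plane(t,p,213).round(0)[:2].tolist() for p in bp])
# mat
ma=lambda h:(h[...,0]<=16)&(h[...,1]>135)
for n,w in(("top",(198,158,262,220)),("side",(222,180,290,225))):
    c=blob(n,w,ma); P=np.array([plane(D[n],p,4)[:2] for p in c[2]],np.float32); print(n,"mat",c[1],cv2.minAreaRect(P))
    if n=="top": ct=c[0]
    else: print("tri",tri(t,ct,s,c[0]))
# keys
bk=lambda h:h[...,2]<50
for nm,w in(("round",(113,172,126,190)),("plus",(128,172,144,190)),("bar",(147,172,160,190)),("square",(164,172,180,190))):
    c=blob("top",w,bk); print(nm,c[0].round(1),c[1],dep(t,c[0]).round(1),plane(t,c[0],113).round(1))
# hood top
for n in D:
    P=C[n]; 
    for lo,hi in((228,242),):
        m=(P[...,2]>lo)&(P[...,2]<hi)&(P[...,0]>450)&(P[...,0]<800)&(P[...,1]>150)&(P[...,1]<520)
        print(n,"hood",m.sum(),cv2.minAreaRect(P[m][:,:2].astype(np.float32)),P[m][:,:2].min(0),P[m][:,:2].max(0))
# others
for nm,px in(("can3",(208,242)),("jar",(262,248)),("can1",(226,145)),("can2",(256,146))): print(nm,dep(t,px).round(0))
E
```

```text
grip px [332.8362069  183.70689655] 116 [307.00530504 210.45623342] 377 tri (array([ 555.69860509, -296.98332302,  220.50620558]), np.float64(15.291525610566467)) [ 550.1 -294.5  213. ]
bar box [[557.0, -262.0], [559.0, -325.0], [544.0, -325.0], [543.0, -262.0]]
top mat 1960 ((558.3638916015625, 3.2018508911132812), (181.09664916992188, 153.9310302734375), 89.11760711669922)
side mat 802 ((561.3548583984375, 12.838180541992188), (153.56381225585938, 149.71153259277344), 89.87724304199219)
tri (array([561.85924481,  16.49263722,  -2.85143306]), np.float64(4.400909474314852))
round [118.  180.5] 56 [562.3 367.8 116.3] [562.9 368.7 113. ]
plus [134.5 180.7] 51 [562.9 315.  115.7] [563.4 315.7 113. ]
bar [151.9 181.1] 59 [561.5 257.7 122.8] [563.2 259.7 113. ]
square [169.7 182. ] 53 [562.8 204.1 106.5] [561.7 203.  113. ]
side hood 891 ((628.0210571289062, 283.1325988769531), (253.3822479248047, 110.1294174194336), 89.78439331054688) [573.03327384 156.49857214] [683.30974094 409.95578733]
top hood 2813 ((625.46875, 288.534912109375), (251.0469512939453, 108.56718444824219), 89.0032958984375) [571.56979148 163.62818077] [680.60333872 414.45091353]
can3 [379.  81.  48.]
jar [362. -93.  87.]
can1 [689.  30.  97.]
can2 [688. -67.  98.]
```

Request:
send_rows(series=[[85,[0.5,-0.9,0.1],[0,0,-0.8]],[85,[0.5,-0.9,0.1],[0,0,-0.8]],[85,[0.5,-0.9,0.1],[0,0,-0.8]],[85,[0.5,-0.9,0.1],[0,0,-0.8]],[85,[0.5,-0.9,0.1],[0,0,-0.8]],[85,[0.5,-0.9,0.1],[0,0,-0.8]],[85,[0.5,-0.9,0.1],[0,0,-0.8]],[85,[0.5,-0.9,0.1],[0,0,-0.8]]])

```text
clock: 1.15
eef_pos: [449.3, 181.9, 296.6]
tool_rot: [3.141, -0.0, 2.254]
force: [1.3, -0.5, -0.5]
width: 84.7
gripper_force: 0.0
```

Request:
send_rows(series=[[85,[0.2,-0.9,0],[0,0,-0.8]],[85,[0.2,-0.9,0],[0,0,-0.8]],[85,[0.2,-0.9,0],[0,0,-0.8]],[85,[0.2,-0.9,0],[0,0,-0.8]],[85,[0.2,-0.9,0],[0,0,-0.8]],[85,[0.2,-0.9,0],[0,0,-0.8]],[85,[0.2,-0.4,0],[0,0,-0.8]],[85,[0,0,0],[0,0,0]]])

```text
clock: 2.15
eef_pos: [532.6, -166.7, 295.9]
tool_rot: [-3.141, 0.001, 1.764]
force: [0.3, 0.5, -1.2]
width: 85.0
gripper_force: 0.0
```

Run:
```python
from h import *
d=get_image("wrist"); np.save("w1",d,allow_pickle=True); save("w1",d["img"])
P=cloud(d); m=(P[...,2]>190)&(P[...,2]<225)&(np.hypot(P[...,0]-551,P[...,1]+297)<75)
print(m.sum()); p=P[m]
if len(p)>50:
    print(p.mean(0).round(1),np.median(p,0).round(1),np.percentile(p,[2,98],0).round(0)); w,v=np.linalg.eigh(np.cov(p[:,:2].T)); print(v[:,1],np.sqrt(w))
```

```text
1072
[ 549.7 -271.8  209.2] [ 549.4 -270.3  212. ] [[ 542. -297.  193.]
 [ 558. -246.  214.]]
[-0.04578836  0.99895116] [ 4.37946185 14.42559008]
```

View pics/w1.png

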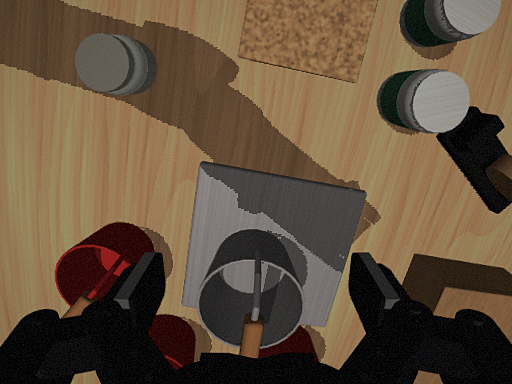

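Request:
send_rows(series=[[85,[0.1,-0.7,0],[0,0,-0.8]],[85,[0.1,-0.75,0],[0,0,-0.8]],[85,[0.1,-0.7,0],[0,0,0]],[85,[0,0,-0.2],[0,0,0]],[85,[0,0,-0.45],[0,0,0]],[85,[0,0,-0.45],[0,0,0]],[85,[0,0,-0.3],[0,0,0]],[85,[0,0,-0.12],[0,0,0]]])

```text
clock: 3.2
eef_pos: [550.5, -291.5, 204.0]
tool_rot: [-3.14, -0.002, 1.63]
force: [0.4, -0.3, 0.9]
width: 84.9
gripper_force: 0.0
```

Request:
send_rows(series=[[50,[0,0,0],[0,0,0]],[30,[0,0,0],[0,0,0]],[10,[0,0,0],[0,0,0]],[5,[0,0,0],[0,0,0]],[5,[0,0,0],[0,0,0]],[5,[0,0,0],[0,0,0]]])

```text
clock: 3.95
eef_pos: [551.4, -293.6, 205.8]
tool_rot: [3.14, 0.001, 1.628]
force: [2.1, 0.6, 3.6]
width: 14.9
gripper_force: 60.1
```

Request:
send_rows(series=[[5,[0,0,0.1],[0,0,0]],[5,[0,0,0.2],[0,0,0]],[5,[0,0,0.3],[0,0,0]],[5,[0,0,0.3],[0,0,0]],[5,[0,0,0.3],[0,0,0]],[5,[0,0,0.2],[0,0,0]],[5,[0,0,0.1],[0,0,0]],[5,[0,0,0],[0,0,0]]])

```text
clock: 4.95
eef_pos: [550.6, -293.4, 295.4]
tool_rot: [3.141, 0.0, 1.628]
force: [-0.2, 0.1, -4.1]
width: 14.9
gripper_force: 59.1
```

Run:
```python
from h import *
t=get_image("top"); s=get_image("side"); st=sensors.read_state(); np.save("b_top",t,allow_pickle=True)
print(st["eef_pos"],st["force"],st["width"])
# mat again: corners via depth-free colour; robust: minAreaRect of opened mask on hue
for d,w in((t,(198,158,262,220)),(s,(222,180,290,225))):
    x0,y0,x1,y1=w; h=cv2.cvtColor(cv2.GaussianBlur(d["img"],(5,5),0),cv2.COLOR_RGB2HSV)[y0:y1,x0:x1].astype(int)
    m=((h[...,0]<=17)&(h[...,1]>135)&(h[...,0]>8)).astype(np.uint8); m=cv2.morphologyEx(cv2.morphologyEx(m,cv2.MORPH_CLOSE,np.ones((5,5))),cv2.MORPH_OPEN,np.ones((7,7)))
    p=np.argwhere(m)[:,::-1]+[x0,y0]; P=np.array([plane(d,q,4)[:2] for q in p],np.float32); print(len(p),cv2.minAreaRect(P),P.mean(0))
save("b_side",s["img"])
```

```text
[ 550.32709891 -293.08940997  294.51615413] [-1.35025583 -0.71832044 -3.83611321] 14.901895217101684
2021 ((559.6412353515625, 18.44934844970703), (153.59185791015625, 152.12635803222656), 1.2172095775604248) [558.7046    18.271551]
958 ((560.9373779296875, 10.069412231445312), (150.7900390625, 149.01483154296875), 88.61297607421875) [559.8749     9.864394]
```

View pics/b_side.png

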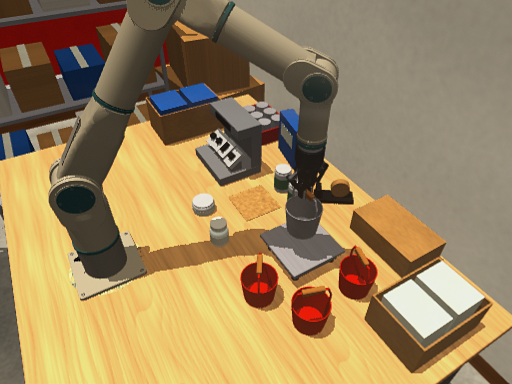

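The side view shows the pail at (303,215), clear of the platform. I'll carry it to the mat at about (560,14).

Request:
send_rows(series=[[5,[0.02,0.3,0],[0,0,0]],[5,[0.02,0.5,0],[0,0,0]],[5,[0.02,0.65,0],[0,0,0]],[5,[0.02,0.75,0],[0,0,0]],[5,[0.02,0.75,0],[0,0,0]],[5,[0.02,0.75,0],[0,0,0]],[5,[0.02,0.65,0],[0,0,0]],[5,[0.02,0.5,0],[0,0,0]]])

```text
clock: 6.05
eef_pos: [559.5, 1.6, 294.7]
tool_rot: [-3.141, -0.002, 1.631]
force: [-0.5, -0.0, -3.5]
width: 15.2
gripper_force: 59.1
```

Request:
send_rows(series=[[5,[0,0.25,0],[0,0,0]],[5,[0,0.07,0],[0,0,0]],[5,[0,0,-0.3],[0,0,0]],[5,[0,0,-0.5],[0,0,0]],[5,[0,0,-0.6],[0,0,0]],[5,[0,0,-0.5],[0,0,0]],[5,[0,0,-0.3],[0,0,0]],[5,[0,0,0],[0,0,0]]])

```text
clock: 7.05
eef_pos: [559.2, 15.2, 162.0]
tool_rot: [-3.139, 0.001, 1.626]
force: [-0.5, -0.3, -3.2]
width: 15.2
gripper_force: 59.1
```

Request:
send_rows(series=[[5,[0,0,-0.05],[0,0,0]],[5,[0,0,-0.05],[0,0,0]],[5,[0,0,-0.03],[0,0,0]],[5,[0,0,-0.02],[0,0,0]],[5,[0,0,-0.02],[0,0,0]],[5,[0,0,0],[0,0,0]]])

```text
clock: 7.8
eef_pos: [560.2, 16.9, 152.9]
tool_rot: [-3.141, -0.0, 1.628]
force: [0.3, 0.0, -2.9]
width: 14.9
gripper_force: 59.1
```

Request:
send_rows(series=[[5,[0,0,-0.02],[0,0,0]],[5,[0,0,-0.02],[0,0,0]],[5,[0,0,0],[0,0,0]]])

```text
clock: 8.18
eef_pos: [560.1, 16.8, 150.4]
tool_rot: [-3.141, -0.0, 1.628]
force: [-0.4, -0.4, -3.4]
width: 14.8
gripper_force: 59.1
```

Request:
send_rows(series=[[5,[0,0,-0.02],[0,0,0]],[5,[0,0,0],[0,0,0]]])

```text
clock: 8.43
eef_pos: [560.4, 16.9, 149.7]
tool_rot: [3.141, -0.0, 1.628]
force: [-0.8, 0.5, 1.4]
width: 14.6
gripper_force: 59.8
```

Request:
send_rows(series=[[30,[0,0,0],[0,0,0]],[60,[0,0,0],[0,0,0]],[85,[0,0,0],[0,0,0]],[85,[0,0,0],[0,0,0]],[85,[0,0,0],[0,0,0]],[85,[0,0,0.1],[0,0,0]],[85,[0,0,0.4],[0,0,0]],[85,[0,0,0.6],[0,0,0]]])

```text
clock: 9.43
eef_pos: [559.6, 16.8, 215.6]
tool_rot: [-3.14, 0.0, 1.628]
force: [0.7, -0.2, 0.3]
width: 84.4
gripper_force: 0.0
```

Run:
```python
from h import *
s=get_image("side"); t=get_image("top"); w=get_image("wrist")
save("c",np.hstack([cv2.resize(s["img"][80:280,150:400],None,fx=1.6,fy=1.6),cv2.resize(w["img"],(427,320))[:, :390]]))
print(sensors.read_state()["qpos"])
```

```text
[-0.36381267  0.57291036  0.43819669  1.81433396 -0.32056138  0.82017564
  0.29016116]
```

View pics/c.png

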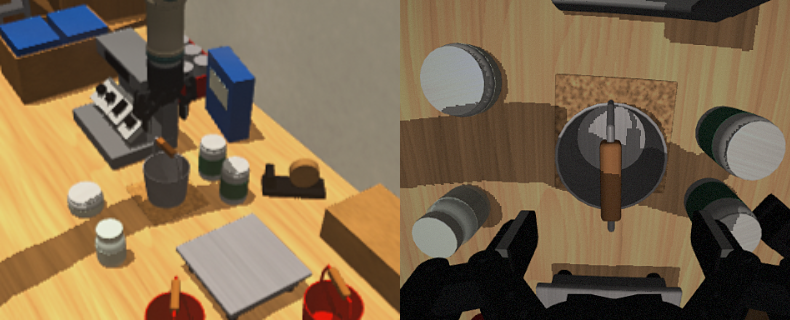

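The pail stands upright on the mat and is released (side crop (167,180), wrist crop (610,155)). Next is the console with the gripper shut.

Request:
send_rows(series=[[40,[0,0,0.6],[0,0,0]],[0,[0,0.1,0.6],[0,0,0]],[0,[-0.2,0.4,0.2],[0,-0.9,0]],[0,[-0.2,0.5,0],[0,-0.9,0]],[0,[-0.2,0.6,0],[0,-0.9,0]],[0,[-0.2,0.6,0],[0,-0.9,0]],[0,[-0.2,0.5,0],[0,-0.9,0]],[0,[-0.1,0.3,0],[0,-0.9,0]]])

```text
clock: 10.58
eef_pos: [492.9, 198.4, 298.7]
tool_rot: [2.67, 0.025, 1.624]
force: [0.3, -1.2, -0.7]
width: 0.3
gripper_force: 0.0
```

Request:
send_rows(series=[[0,[0,0.1,-0.3],[0,-0.8,0]],[0,[0,0,-0.5],[0,-0.8,0]],[0,[0,0,-0.4],[0,0,0]],[0,[0,0,0],[0,0,0]]])

```text
clock: 11.08
eef_pos: [493.6, 182.0, 256.2]
tool_rot: [2.635, 0.074, 1.594]
force: [0.3, -0.8, 0.4]
width: 0.2
gripper_force: 0.0
```

```bash
cat >> h.py <<'E'
U=np.array([0.573,0,-0.820])
def avg(n=6):
    F=[];X=[]
    for _ in range(n):
        get_image("wrist"); s=sensors.read_state(); F.append(s["force"]); X.append(s["eef_pos"])
    F=np.mean(F,0);X=np.mean(X,0); print(round(s["clock"],2),"pos",X.round(1),"rot",np.round(s["tool_rot"],3),"F",F.round(2),"push",round(float(-F@U),2),"along",round(float(X@U),2)," tip off row point",round(float((X+17*U-[562,0,105])@U),2),"perp",round(float((X-[562,0,113])@[0.82,0,0.573]),1))
E
python3 -c "
from h import *
avg(); d=get_image('side'); w=get_image('wrist'); save('e',np.hstack([cv2.resize(d['img'][80:230,150:300],None,fx=2.6,fy=2.6),cv2.resize(w['img'],(520,390))[:,:410]]))"
```

```text
11.38 pos [495.2 182.8 258.4] rot [2.63  0.07  1.592] F [ 0.37  0.05 -0.26] push -0.42 along 71.86  tip off row point -147.05 perp 28.6
```

View pics/e.png

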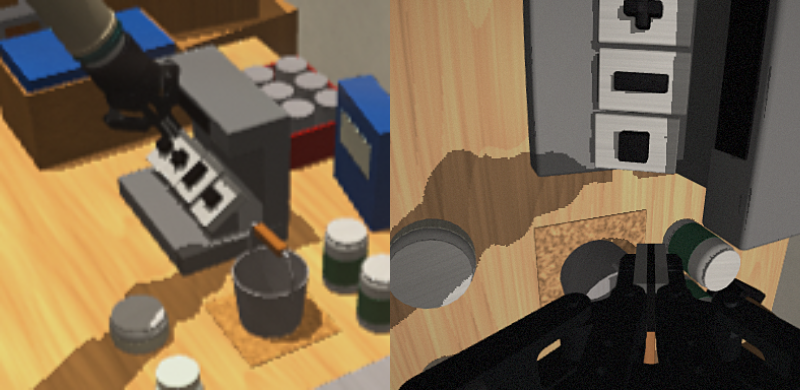

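The side crop shows the shut gripper above the console and the pail still standing on the mat. The wrist crop shows the bar key at (640,82) and the square key at (633,145). The tilt wasn't fully reached, so I'll check the joints.

```bash
python3 -c "
from h import *
print(np.round(sensors.read_state()['qpos'],3))
from scipy.spatial.transform import Rotation as R
s=sensors.read_state(); print(R.from_euler('xyz',s['tool_rot']).as_matrix().round(3)); print([k for k in dir(ctrl) if k[0]!='_'],[k for k in dir(sensors) if k[0]!='_'])
w=get_image('wrist'); P=cloud(w)
# keys: dark pixels with z 95..135 in console area
h=cv2.cvtColor(w['img'],cv2.COLOR_RGB2HSV)
m=((h[...,2]<60)&(P[...,2]>95)&(P[...,2]<135)&(P[...,0]>530)&(P[...,0]<600)&(P[...,1]>150)&(P[...,1]<420)).astype(np.uint8)
k,l,st,ce=cv2.connectedComponentsWithStats(m)
for i in range(1,k):
  if st[i,4]>60: print(ce[i].round(0),st[i,4],np.median(P[l==i],0).round(1), plane(w,ce[i],113).round(1))
"
```

```text
[-0.948  0.346  0.438  2.247  0.795  0.234 -1.27 ]
[[-0.022  0.871  0.491]
 [ 0.997  0.054 -0.051]
 [-0.071  0.488 -0.87 ]]
['MotionError', 'finish_job'] ['read_state']
[249.  11.] 814 [562.2 312.6 114. ] [562.7 312.2 113. ]
[247.  81.] 979 [561.4 259.4 117.2] [563.6 259.2 113. ]
[240. 144.] 891 [561.3 205.  107.9] [558.9 206.1 113. ]
```

```bash
cat > kin.py <<'E'
import numpy as np
from scipy.optimize import least_squares
from scipy.spatial.transform import Rotation as R
S=[([-1.31,.628,.038,1.517,-.027,.996,-.02],[208.6,615.6,248.3],[-3.14,0,2.815]),
([-0.36381267,0.57291036,0.43819669,1.81433396,-0.32056138,0.82017564,0.29016116],[559.6,16.8,215.6],[-3.14,0,1.628]),
([-0.948,0.346,0.438,2.247,0.795,0.234,-1.27],[495.2,182.8,258.4],[2.63,.07,1.592])]
def fk(q,L,sg):
    h,a,b,t,o2,o3,o4,o5,yaw=L
    p=np.array([0,0,h]);M=np.eye(3);Z=lambda x:R.from_euler('z',x).as_matrix();Y=lambda x:R.from_euler('y',x).as_matrix()
    M=M@Z(sg[0]*q[0]); p=p+M@[0,o2,0]; M=M@Y(q[1]); p=p+M@[0,o3,a]; M=M@Z(sg[1]*q[2]); M=M@Y(q[3]); p=p+M@[0,o4,b]
    M=M@Z(sg[2]*q[4]); M=M@Y(q[5]); p=p+M@[0,o5,t]; M=M@Z(sg[3]*q[6]+yaw); return p,M
E
python3 - <<'E'
from kin import *
import itertools
res=[]
for sg in itertools.product([1,-1],repeat=4):
  for y0 in(np.pi/2,-np.pi/2):
    def f(L):
        o=[]
        for q,p,e in S:
            P,M=fk(q,L,sg); o+=list(P-p); o+=list(300*(R.from_matrix(M).inv()*R.from_euler('xyz',e)).as_rotvec())
        return np.r_[o,np.array(L[4:8])*.02]
    r=least_squares(f,[285,420,314,300,0,0,0,0,y0]); res.append((r.cost,sg,r.x.round(2),np.abs(r.fun).max()))
for x in sorted(res,key=lambda x:x[0])[:3]: print(x)
E
```

```text
(np.float64(2.8422279783196047), (-1, -1, -1, -1), array([336.53, 558.01, 382.26, 333.39,  -4.57,  -4.57, -16.61,  -2.33,
        -4.71]), np.float64(1.8047875622914937))
(np.float64(2.842227978328893), (-1, -1, -1, -1), array([336.53, 558.01, 382.26, 333.39,  -4.57,  -4.57, -16.61,  -2.33,
         1.57]), np.float64(1.8047875622915044))
(np.float64(48023.5369305028), (-1, -1, 1, 1), array([  60.64,  471.64,  457.1 ,  -84.66,  -42.18,  -42.19, -132.5 ,
        175.71,    1.88]), np.float64(200.1625903463757))
```

```bash
cat >> kin.py <<'E'
L=[336.53,558.01,382.26,333.39,-4.57,-4.57,-16.61,-2.33,np.pi/2]; SG=(-1,-1,-1,-1)
lo=np.array([-3.06,-.37,-1.25,.18,-1.1,.23,-2.94]);hi=np.array([3.06,2.12,1.32,2.47,4.24,1.98,2.94])
FK=lambda q:fk(q,L,SG)
def ik(p,M,q0,m=0.04,w=0.0):
    f=lambda q:np.r_[FK(q)[0]-p,300*R.from_matrix(M.T@FK(q)[1]).as_rotvec(),w*(q-q0)]
    r=least_squares(f,np.clip(q0,lo+m+.01,hi-m-.01),bounds=(lo+m,hi-m)); return r.x,np.abs(f(r.x)[:6]).max()
qn=np.array(S[2][0])
def Mtool(phi,tilt=np.radians(35)): # phi: yaw before tilt
    return R.from_euler('y',-tilt).as_matrix()@R.from_euler('xyz',[np.pi,0,phi]).as_matrix()
U=np.array([.573,0,-.82])
E
python3 - <<'E'
from kin import *
rng=np.random.default_rng(0)
for y in(202,370):
  for d in(20,100):
    T=np.array([562,y,113])-(17+d)*U
    out=[]
    for phi in np.arange(-3.0,3.3,.4):
      for k in range(6):
        q0=qn+rng.normal(0,.6,7) if k else qn
        q,e=ik(T,Mtool(phi),q0,0.05)
        if e<1: out.append((np.abs(q-qn).max(),phi,q.round(2)))
    out.sort(key=lambda x:x[0]); print(y,d,len(out)); [print("  ",round(o[0],2),round(o[1],2),o[2]) for o in out[:7]]
E
```

```text
202 20 58
   1.26 -2.6 [-0.26  0.66 -0.47  2.31  2.06  0.68 -0.44]
   1.27 1.8 [-0.28  0.65 -0.43  2.31  2.07  0.66 -2.34]
   1.34 2.2 [-0.39  0.63 -0.29  2.31  2.14  0.58 -2.03]
   1.39 1.8 [-0.44  0.63 -0.21  2.32  2.18  0.55 -2.48]
   1.4 -3.0 [-0.45  0.62 -0.19  2.32  2.19  0.54 -1.01]
   1.4 -3.0 [-0.45  0.62 -0.19  2.32  2.19  0.54 -1.01]
   1.4 -2.6 [-0.46  0.62 -0.18  2.32  2.2   0.53 -0.62]
202 100 62
   1.01 -2.6 [-0.25  0.48 -0.56  2.36  1.81  0.64 -0.27]
   1.02 2.6 [-0.28  0.47 -0.52  2.36  1.82  0.62 -1.37]
   1.05 2.2 [-0.21  0.49 -0.61  2.36  1.8   0.67 -1.74]
   1.07 -2.6 [-0.4   0.45 -0.34  2.36  1.86  0.54 -0.33]
   1.11 2.2 [-0.5   0.44 -0.21  2.37  1.91  0.48 -1.86]
   1.12 2.6 [-0.52  0.44 -0.18  2.37  1.92  0.47 -1.48]
   1.13 1.8 [-0.16  0.51 -0.69  2.36  1.78  0.71 -2.12]
370 20 58
   0.82 -3.0 [-0.98  0.7   0.18  2.05  1.61  0.34 -0.7 ]
   0.82 -3.0 [-0.99  0.7   0.19  2.05  1.61  0.34 -0.7 ]
   0.82 -3.0 [-0.95  0.7   0.13  2.05  1.61  0.37 -0.69]
   0.82 3.0 [-0.94  0.69  0.11  2.05  1.61  0.38 -0.97]
   0.82 2.2 [-1.01  0.7   0.22  2.05  1.61  0.31 -1.79]
   0.82 3.0 [-0.93  0.69  0.1   2.05  1.61  0.39 -0.97]
   0.82 2.6 [-1.02  0.71  0.24  2.05  1.61  0.3  -1.39]
370 100 58
   0.36 2.2 [-1.21  0.58  0.4   2.09  1.15  0.28 -1.37]
   0.37 2.2 [-1.21  0.58  0.39  2.09  1.16  0.29 -1.38]
   0.37 2.2 [-1.21  0.58  0.39  2.09  1.16  0.29 -1.38]
   0.37 2.2 [-1.2   0.58  0.39  2.09  1.17  0.29 -1.38]
   0.4 2.6 [-1.17  0.57  0.34  2.09  1.2   0.31 -1.01]
   0.51 1.8 [-1.21  0.58  0.4   2.09  1.16  0.28 -1.78]
   0.51 2.6 [-1.02  0.55  0.11  2.09  1.31  0.44 -1.1 ]
```

```bash
cat >> kin.py <<'E'
def plan(q,T,M,n,verbose=True):
    p0,M0=FK(q); rv=R.from_matrix(M@M0.T).as_rotvec(); worst=0;mn=9;mj=0
    for i in range(1,n+1):
        Mi=R.from_rotvec(rv*i/n).as_matrix()@M0; qq,e=ik(p0+(T-p0)*i/n,Mi,q,0.0,w=2); mj=max(mj,np.abs(qq-q).max()); q=qq; worst=max(worst,e); mn=min(mn,q[5])
    if verbose: print("shift u",((T-p0)/60).round(2),"turn u",(np.degrees(rv)/5).round(2),"n",n,"err",round(worst,1),"q6min",round(mn,3),"maxstep",round(mj,2),q.round(2))
    return q
E
python3 - <<'E'
from kin import *
P=lambda y,d:np.array([562,y,113])-(17+d)*U
for phi in(1.63,2.0,2.4,2.8):
    print(phi); 
    a=plan(qn,P(370,100),Mtool(phi),12); b=plan(a,P(202,100),Mtool(phi),8); c=plan(b,P(202,15),Mtool(phi),8)
    print(" direct"); b=plan(qn,P(202,100),Mtool(phi),12); c=plan(b,P(202,15),Mtool(phi),8)
E
```

```text
1.63
shift u [-0.    3.11 -0.82] turn u [ 0.46 -1.11  0.37] n 12 err 0.0 q6min 0.23 maxstep 0.08 [-1.27  0.6   0.49  2.09  1.06  0.23 -1.86]
shift u [-0.  -2.8 -0. ] turn u [ 0. -0. -0.] n 8 err 0.0 q6min 0.23 maxstep 0.17 [-0.78  0.44  0.17  2.37  2.11  0.33 -2.64]
shift u [ 0.81 -0.   -1.16] turn u [ 0. -0.  0.] n 8 err 0.0 q6min 0.347 maxstep 0.04 [-0.57  0.63 -0.01  2.31  2.34  0.46 -2.83]
 direct
shift u [-0.    0.31 -0.82] turn u [ 0.46 -1.11  0.37] n 12 err 0.0 q6min 0.23 maxstep 0.14 [-0.67  0.44  0.03  2.37  2.01  0.38 -2.55]
shift u [ 0.81 -0.   -1.16] turn u [ 0. -0.  0.] n 8 err 0.0 q6min 0.399 maxstep 0.04 [-0.51  0.63 -0.11  2.31  2.26  0.5  -2.74]
2.0
shift u [-0.    3.11 -0.82] turn u [-1.8  -0.99  3.96] n 12 err 0.0 q6min 0.23 maxstep 0.05 [-1.26  0.59  0.47  2.09  1.09  0.25 -1.51]
shift u [ 0.  -2.8 -0. ] turn u [-0. -0. -0.] n 8 err 0.0 q6min 0.23 maxstep 0.17 [-0.78  0.44  0.17  2.37  2.11  0.33 -2.27]
shift u [ 0.81 -0.   -1.16] turn u [ 0. -0.  0.] n 8 err 0.0 q6min 0.347 maxstep 0.04 [-0.57  0.63 -0.01  2.31  2.34  0.46 -2.46]
 direct
shift u [-0.    0.31 -0.8
[... 881 characters left out ...]
0.05  2.31  2.31  0.48 -2.02]
2.8
shift u [-0.    3.11 -0.82] turn u [-6.74 -0.64 11.68] n 12 err 0.0 q6min 0.234 maxstep 0.07 [-1.17  0.57  0.33  2.09  1.2   0.32 -0.82]
shift u [ 0.  -2.8  0. ] turn u [-0.  0. -0.] n 8 err 0.0 q6min 0.23 maxstep 0.16 [-0.78  0.44  0.17  2.37  2.11  0.33 -1.47]
shift u [ 0.81 -0.   -1.16] turn u [ 0. -0.  0.] n 8 err 0.0 q6min 0.347 maxstep 0.04 [-0.57  0.63 -0.01  2.31  2.34  0.46 -1.66]
 direct
shift u [-0.    0.31 -0.82] turn u [-6.74 -0.64 11.68] n 12 err 0.0 q6min 0.23 maxstep 0.13 [-0.77  0.44  0.16  2.37  2.11  0.33 -1.47]
shift u [ 0.81 -0.   -1.16] turn u [ 0. -0.  0.] n 8 err 0.0 q6min 0.349 maxstep 0.04 [-0.57  0.63 -0.01  2.31  2.34  0.46 -1.66]
```

Request:
send_rows(series=[[0,[0,0.4,-0.1],[-0.2,-0.1,0.5]],[0,[0,0.4,-0.1],[-0.2,-0.1,0.5]],[0,[0,0.4,-0.1],[-0.2,-0.1,0.5]],[0,[0,0.4,-0.1],[-0.2,-0.1,0.5]],[0,[0,0.4,-0.1],[-0.2,-0.1,0.5]],[0,[0,0.4,-0.1],[-0.2,-0.2,0.5]],[0,[0,0.4,-0.1],[-0.3,-0.2,0.5]],[0,[0,0.3,-0.1],[-0.3,-0.1,0.5]]])

```text
clock: 12.52
eef_pos: [494.6, 370.8, 209.6]
tool_rot: [2.577, 0.244, 1.938]
force: [-0.0, 0.6, 0.4]
width: -0.4
gripper_force: 0.0
```

```bash
cat > chk.py <<'E'
from h import *; import kin,sys; from kin import plan,Mtool,FK,R
def go(y,d,phi=2.0,n=8,h=8,ox=0):
    s=sensors.read_state(); q=np.array(s["qpos"]); print("q",q.round(2),"fk err",(FK(q)[0]-s["eef_pos"]).round(1),"toolz",R.from_euler('xyz',s["tool_rot"]).as_matrix()[:,2].round(3))
    return plan(q,np.array([562+ox,y,105+h])-(17+d)*kin.U,Mtool(phi),n)
E
python3 -c "
from chk import *
avg(3); go(370,100); go(202,100)"
```

```text
12.68 pos [494.2 371.7 209.2] rot [2.578 0.243 1.935] F [0.04 0.17 0.18] push 0.13 along 111.66  tip off row point -107.25 perp -0.5
q [-1.24  0.58  0.44  2.09  1.1   0.26 -1.51] fk err [-0.3  0.7  0.1] toolz [ 0.572  0.001 -0.82 ]
shift u [ 0.01 -0.   -0.01] turn u [ 0.03 -0.03 -0.06] n 8 err 0.0 q6min 0.253 maxstep 0.0 [-1.25  0.59  0.45  2.09  1.1   0.25 -1.53]
q [-1.24  0.58  0.44  2.09  1.1   0.26 -1.51] fk err [-0.3  0.7  0.1] toolz [ 0.572  0.001 -0.82 ]
shift u [ 0.01 -2.8  -0.01] turn u [ 0.03 -0.03 -0.06] n 8 err 0.0 q6min 0.23 maxstep 0.17 [-0.77  0.44  0.16  2.37  2.11  0.33 -2.27]
```

Request:
send_rows(series=[[0,[0,-0.35,0],[0,0,0]],[0,[0,-0.35,0],[0,0,0]],[0,[0,-0.35,0],[0,0,0]],[0,[0,-0.35,0],[0,0,0]],[0,[0,-0.35,0],[0,0,0]],[0,[0,-0.35,0],[0,0,0]],[0,[0,-0.35,0],[0,0,0]],[0,[0,-0.35,0],[0,0,0]]])

```text
clock: 13.68
eef_pos: [495.2, 198.6, 210.8]
tool_rot: [2.576, 0.243, 1.931]
force: [0.8, 0.9, 0.6]
width: 0.4
gripper_force: 0.0
```

```bash
python3 -c "
from chk import *
avg(3); go(202.5,100); go(202.5,25)
w=get_image('wrist'); P=cloud(w); save('f',w['img'])
h=cv2.cvtColor(w['img'],cv2.COLOR_RGB2HSV)
m=((h[...,2]<60)&(P[...,2]>95)&(P[...,2]<135)&(P[...,0]>530)&(P[...,0]<600)&(P[...,1]>150)&(P[...,1]<420)).astype(np.uint8)
k,l,st,ce=cv2.connectedComponentsWithStats(m)
for i in range(1,k):
  if st[i,4]>60: print(ce[i].round(0),st[i,4],np.median(P[l==i],0).round(1), plane(w,ce[i],113).round(1))
"
```

```text
13.82 pos [495.1 196.7 210.7] rot [2.577 0.243 1.93 ] F [-0.05 -1.25  0.35] push 0.31 along 110.98  tip off row point -107.94 perp 1.1
q [-0.79  0.44  0.19  2.37  2.11  0.32 -2.27] fk err [-0.8  2.8 -0.7] toolz [ 0.572 -0.002 -0.82 ]
shift u [ 0.01  0.02 -0.02] turn u [ 0.03 -0.02  0.01] n 8 err 0.0 q6min 0.317 maxstep 0.0 [-0.79  0.44  0.18  2.37  2.12  0.32 -2.28]
q [-0.79  0.44  0.19  2.37  2.11  0.32 -2.27] fk err [-0.8  2.8 -0.7] toolz [ 0.572 -0.002 -0.82 ]
shift u [ 0.72  0.02 -1.04] turn u [ 0.03 -0.02  0.01] n 8 err 0.0 q6min 0.334 maxstep 0.04 [-0.6   0.61  0.01  2.32  2.33  0.44 -2.46]
[323.  47.] 1106 [560.3 314.1 113.1] [560.7 314.4 113. ]
[290. 120.] 1195 [560.  259.5 116. ] [562.9 259.2 113. ]
[253. 180.] 1107 [560.4 205.1 107.4] [555.5 206.9 113. ]
```

View pics/f.png

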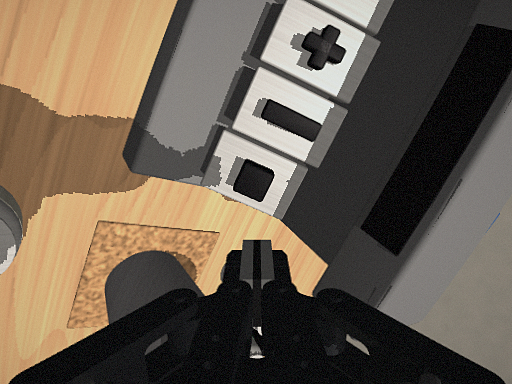

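The wrist view shows the square key at (253,180), the bar at (290,120), the plus at (323,47), and the shut fingertips at (257,250).

Request:
send_rows(series=[[0,[0,0.1,0],[0,0,0]],[0,[0.17,0,-0.25],[0,0,0]],[0,[0.23,0,-0.33],[0,0,0]],[0,[0.23,0,-0.33],[0,0,0]],[0,[0.17,0,-0.25],[0,0,0]],[0,[0.06,0,-0.07],[0,0,0]],[0,[0,0,0],[0,0,0]]])

```text
clock: 14.75
eef_pos: [546.5, 207.6, 136.2]
tool_rot: [2.578, 0.243, 1.935]
force: [-0.3, -0.5, -0.3]
width: -0.1
gripper_force: 0.0
```

```bash
python3 -c "
from chk import *
avg(6); go(203.5,10)"
```

```text
15.05 pos [546.4 207.5 136.8] rot [2.577 0.242 1.934] F [ 0.26 -0.27  0.32] push 0.11 along 200.88  tip off row point -18.03 perp 0.8
q [-0.6   0.64  0.01  2.3   2.34  0.45 -2.46] fk err [-0.9  3.2 -0.8] toolz [ 0.572  0.001 -0.82 ]
shift u [ 0.02 -0.12 -0.02] turn u [ 0.02 -0.02 -0.05] n 8 err 0.0 q6min 0.454 maxstep 0.0 [-0.58  0.64 -0.    2.31  2.36  0.46 -2.47]
```

Request:
send_rows(series=[[0,[0,-0.06,0],[0,0,0]],[0,[0.019,0,-0.027],[0,0,0]],[0,[0.019,0,-0.027],[0,0,0]],[0,[0.019,0,-0.027],[0,0,0]],[0,[0.019,0,-0.027],[0,0,0]],[0,[0.019,0,-0.027],[0,0,0]],[0,[0,0,0],[0,0,0]]])

```text
clock: 15.92
eef_pos: [552.3, 203.3, 128.0]
tool_rot: [2.578, 0.242, 1.934]
force: [-0.2, 0.3, -0.6]
width: 0.1
gripper_force: 0.0
```

```bash
python3 -c "
from chk import *
avg(6)"
```

```text
16.23 pos [552.2 203.3 128.2] rot [2.577 0.242 1.934] F [0.43 0.17 0.29] push -0.01 along 211.33  tip off row point -7.59 perp 0.7
```

Request:
send_rows(series=[[0,[0.019,0,-0.027],[0,0,0]],[0,[0.019,0,-0.027],[0,0,0]],[0,[0.019,0,-0.027],[0,0,0]],[0,[0,0,0],[0,0,0]]])

```text
clock: 16.73
eef_pos: [555.8, 203.4, 123.3]
tool_rot: [2.577, 0.242, 1.934]
force: [-0.4, -0.1, 1.9]
width: -0.1
gripper_force: 1.1
```

```bash
python3 -c "
from chk import *
avg(5)"
```

```text
16.98 pos [555.7 203.4 123.4] rot [2.577 0.242 1.934] F [-1.14 -0.26  1.78] push 2.11 along 217.23  tip off row point -1.68 perp 0.8
```

Request:
send_rows(series=[[0,[0.019,0,-0.027],[0,0,0]],[0,[0.014,0,-0.02],[0,0,0]],[0,[0,0,0],[0,0,0]]])

```text
clock: 17.35
eef_pos: [557.7, 203.4, 120.5]
tool_rot: [2.577, 0.242, 1.934]
force: [-2.7, -0.5, 4.7]
width: -0.1
gripper_force: 2.8
```

```bash
python3 -c "
from chk import *
avg(5)"
```

```text
17.6 pos [557.7 203.4 120.6] rot [2.577 0.242 1.934] F [-2.72  0.24  4.93] push 5.6 along 220.66  tip off row point 1.74 perp 0.8
```

Force tracks travel at 1 N/mm. Another 2 mm, hold, then back out 25 mm.

Request:
send_rows(series=[[0,[0.019,0,-0.027],[0,0,0]],[0,[0,0,0],[0,0,0]],[0,[0,0,0],[0,0,0]],[0,[0,0,0],[0,0,0]]])

```text
clock: 18.1
eef_pos: [558.7, 203.4, 119.0]
tool_rot: [2.577, 0.242, 1.934]
force: [-3.8, 0.7, 6.8]
width: -0.2
gripper_force: 3.7
```

Request:
send_rows(series=[[0,[-0.04,0,0.055],[0,0,0]],[0,[-0.08,0,0.11],[0,0,0]],[0,[-0.15,0,0.21],[0,0,0]],[0,[-0.2,0,0.29],[0,0,0]],[0,[-0.12,0,0.17],[0,0,0]],[0,[0,0,0],[0,0,0]]])

```text
clock: 18.85
eef_pos: [523.2, 203.8, 170.0]
tool_rot: [2.576, 0.242, 1.934]
force: [0.3, 0.1, -0.6]
width: 0.3
gripper_force: 0.0
```

```bash
python3 -c "
from chk import *
avg(3);go(371,55);go(371,20)"
```

```text
19.0 pos [523.5 203.6 169.1] rot [2.577 0.242 1.934] F [ 0.02  0.27 -0.22] push -0.19 along 161.29  tip off row point -57.63 perp 0.6
q [-0.66  0.56  0.06  2.34  2.26  0.4  -2.41] fk err [-0.9  3.1 -0.8] toolz [ 0.572  0.    -0.82 ]
shift u [-0.03  2.74  0.07] turn u [ 0.03 -0.02 -0.04] n 8 err 0.0 q6min 0.258 maxstep 0.15 [-1.08  0.65  0.28  2.07  1.44  0.3  -1.83]
q [-0.66  0.56  0.06  2.34  2.26  0.4  -2.41] fk err [-0.9  3.1 -0.8] toolz [ 0.572  0.    -0.82 ]
shift u [ 0.3   2.74 -0.41] turn u [ 0.03 -0.02 -0.04] n 8 err 0.0 q6min 0.253 maxstep 0.13 [-1.07  0.72  0.31  2.05  1.61  0.25 -2.  ]
```

Request:
send_rows(series=[[0,[0,0.3,0],[0,0,0]],[0,[0,0.36,0],[0,0,0]],[0,[0,0.36,0],[0,0,0]],[0,[0,0.36,0],[0,0,0]],[0,[0,0.36,0],[0,0,0]],[0,[0,0.36,0],[0,0,0]],[0,[0,0.36,0],[0,0,0]],[0,[0,0.34,0],[0,0,0]]])

```text
clock: 20.0
eef_pos: [523.4, 371.9, 168.1]
tool_rot: [2.578, 0.243, 1.934]
force: [0.4, -0.4, 0.1]
width: -0.3
gripper_force: 0.0
```

Request:
send_rows(series=[[0,[0,0,0],[0,0,0]],[0,[0,0,0],[0,0,0]]])

```text
clock: 20.25
eef_pos: [523.6, 369.7, 168.5]
tool_rot: [2.578, 0.244, 1.933]
force: [-0.1, -0.4, -0.3]
width: -0.0
gripper_force: 0.0
```

```bash
python3 -c "
from chk import *
avg(3);go(371,20)"
```

```text
20.4 pos [523.7 369.6 168.8] rot [2.578 0.243 1.932] F [ 0.15 -0.08  0.13] push 0.02 along 161.7  tip off row point -57.22 perp 0.6
q [-1.11  0.66  0.32  2.07  1.42  0.27 -1.82] fk err [-0.5  1.5 -0.1] toolz [ 0.572 -0.001 -0.82 ]
shift u [ 0.29 -0.   -0.42] turn u [ 0.04 -0.02 -0.02] n 8 err 0.0 q6min 0.244 maxstep 0.02 [-1.08  0.72  0.33  2.05  1.61  0.24 -2.01]
```

Request:
send_rows(series=[[0,[0.11,0,-0.15],[0,0,0]],[0,[0.14,0,-0.21],[0,0,0]],[0,[0.08,0,-0.12],[0,0,0]],[0,[0.03,0,-0.04],[0,0,0]],[0,[0.01,0.02,-0.014],[0,0,0]],[0,[0.019,0,-0.027],[0,0,0]],[0,[0,0,0],[0,0,0]]])

```text
clock: 21.28
eef_pos: [546.7, 372.7, 135.5]
tool_rot: [2.577, 0.242, 1.934]
force: [-0.4, 0.2, -0.3]
width: -0.2
gripper_force: 0.0
```

```bash
python3 -c "
from chk import *
avg(5)"
```

```text
21.52 pos [546.7 372.6 135.5] rot [2.577 0.242 1.934] F [ 0.07 -0.11 -0.29] push -0.28 along 202.16  tip off row point -16.75 perp 0.3
```

Request:
send_rows(series=[[0,[0.019,0,-0.027],[0,0,0]],[0,[0.019,0,-0.027],[0,0,0]],[0,[0.019,0,-0.027],[0,0,0]],[0,[0,0,0],[0,0,0]]])

```text
clock: 22.02
eef_pos: [550.3, 372.4, 130.2]
tool_rot: [2.578, 0.243, 1.934]
force: [0.7, 0.6, 0.4]
width: -0.1
gripper_force: 0.0
```

```bash
python3 -c "
from chk import *
avg(5)"
```

```text
22.27 pos [550.2 372.5 130.4] rot [2.577 0.242 1.934] F [-0.06  0.05 -0.17] push -0.11 along 208.29  tip off row point -10.62 perp 0.3
```

Request:
send_rows(series=[[0,[0.019,0,-0.027],[0,0,0]],[0,[0.019,0,-0.027],[0,0,0]],[0,[0,0,0],[0,0,0]]])

```text
clock: 22.65
eef_pos: [552.5, 372.4, 127.0]
tool_rot: [2.578, 0.243, 1.934]
force: [-0.0, -0.3, -0.6]
width: 0.1
gripper_force: 0.0
```

```bash
python3 -c "
from chk import *
avg(5)"
```

```text
22.9 pos [552.5 372.5 127.2] rot [2.577 0.242 1.934] F [ 0.04  0.06 -0.86] push -0.73 along 212.26  tip off row point -6.65 perp 0.3
```

Request:
send_rows(series=[[0,[0.019,0,-0.027],[0,0,0]],[0,[0.019,0,-0.027],[0,0,0]],[0,[0,0,0],[0,0,0]]])

```text
clock: 23.28
eef_pos: [554.8, 372.5, 123.8]
tool_rot: [2.578, 0.242, 1.934]
force: [0.6, -0.2, 0.4]
width: -0.0
gripper_force: 0.0
```

```bash
python3 -c "
from chk import *
avg(5)"
```

```text
23.52 pos [554.7 372.5 123.9] rot [2.577 0.242 1.934] F [ 0.14  0.1  -0.15] push -0.2 along 216.23  tip off row point -2.68 perp 0.3
```

Request:
send_rows(series=[[0,[0.019,0,-0.027],[0,0,0]],[0,[0.019,0,-0.027],[0,0,0]],[0,[0,0,0],[0,0,0]]])

```text
clock: 23.9
eef_pos: [557.0, 372.6, 120.8]
tool_rot: [2.577, 0.242, 1.934]
force: [-3.5, -0.0, 3.1]
width: 0.1
gripper_force: 1.9
```

```bash
python3 -c "
from chk import *
avg(5)"
```

```text
24.15 pos [557.  372.6 120.8] rot [2.577 0.242 1.934] F [-2.4  -0.37  2.79] push 3.66 along 220.05  tip off row point 1.13 perp 0.4
```

Request:
send_rows(series=[[0,[0.019,0,-0.027],[0,0,0]],[0,[0,0,0],[0,0,0]]])

```text
clock: 24.4
eef_pos: [558.1, 372.6, 119.1]
tool_rot: [2.577, 0.242, 1.934]
force: [-3.9, -0.5, 5.0]
width: -0.2
gripper_force: 2.9
```

```bash
python3 -c "
from chk import *
avg(5)"
```

```text
24.65 pos [558.1 372.6 119.2] rot [2.577 0.242 1.934] F [-3.15 -0.48  4.67] push 5.63 along 222.07  tip off row point 3.16 perp 0.4
```

Request:
send_rows(series=[[0,[0.019,0,-0.027],[0,0,0]],[0,[0,0,0],[0,0,0]],[0,[0,0,0],[0,0,0]],[0,[0,0,0],[0,0,0]]])

```text
clock: 25.15
eef_pos: [559.2, 372.6, 117.7]
tool_rot: [2.577, 0.242, 1.934]
force: [-4.0, -0.1, 5.8]
width: -0.0
gripper_force: 3.8
```

Request:
send_rows(series=[[0,[-0.04,0,0.055],[0,0,0]],[0,[-0.08,0,0.11],[0,0,0]],[0,[-0.15,0,0.21],[0,0,0]],[0,[-0.2,0,0.29],[0,0,0]],[0,[-0.12,0,0.17],[0,0,0]],[0,[0,0,0],[0,0,0]]])

```text
clock: 25.9
eef_pos: [523.7, 372.9, 168.3]
tool_rot: [2.577, 0.241, 1.934]
force: [-0.2, -0.3, 0.5]
width: -0.0
gripper_force: 0.0
```

Request:
send_rows(series=[[0,[0,-0.2,0],[0,0,0]],[0,[0,-0.32,0],[0,0,0]],[0,[0,-0.32,0],[0,0,0]],[0,[0,-0.32,0],[0,0,0]],[0,[0,-0.32,0],[0,0,0]],[0,[0,-0.25,0],[0,0,0]],[0,[0,-0.15,0],[0,0,0]],[0,[0,0,0],[0,0,0]]])

```text
clock: 26.9
eef_pos: [524.1, 258.9, 167.3]
tool_rot: [2.578, 0.243, 1.933]
force: [0.9, -0.0, -0.3]
width: -0.5
gripper_force: 0.0
```

```bash
python3 -c "
from chk import *
avg(4);go(259.5,20)"
```

```text
27.1 pos [524.  260.4 167.5] rot [2.577 0.242 1.935] F [-0.14  0.1  -0.06] push 0.03 along 162.91  tip off row point -56.01 perp 0.0
q [-0.83  0.58  0.14  2.26  2.05  0.35 -2.3 ] fk err [-0.9  2.7 -0.6] toolz [ 0.572  0.001 -0.82 ]
shift u [ 0.3  -0.06 -0.39] turn u [ 0.02 -0.02 -0.06] n 8 err 0.0 q6min 0.36 maxstep 0.01 [-0.75  0.64  0.08  2.24  2.15  0.4  -2.37]
```

Request:
send_rows(series=[[0,[0.11,-0.02,-0.15],[0,0,0]],[0,[0.14,0,-0.21],[0,0,0]],[0,[0.08,0,-0.12],[0,0,0]],[0,[0.03,0,-0.04],[0,0,0]],[0,[0.019,0,-0.027],[0,0,0]],[0,[0.01,0,-0.014],[0,0,0]],[0,[0,0,0],[0,0,0]]])

```text
clock: 27.98
eef_pos: [547.2, 258.7, 134.1]
tool_rot: [2.577, 0.242, 1.934]
force: [-0.3, 1.2, -0.5]
width: -0.0
gripper_force: 0.0
```

```bash
python3 -c "
from chk import *
avg(5)"
```

```text
28.23 pos [547.2 258.6 134.1] rot [2.577 0.242 1.934] F [0.45 0.14 0.37] push 0.05 along 203.55  tip off row point -15.36 perp -0.0
```

Request:
send_rows(series=[[0,[0.019,0,-0.027],[0,0,0]],[0,[0.019,0,-0.027],[0,0,0]],[0,[0,0,0],[0,0,0]]])

```text
clock: 28.6
eef_pos: [549.6, 258.4, 130.5]
tool_rot: [2.578, 0.242, 1.934]
force: [-0.4, 0.9, -0.1]
width: -0.0
gripper_force: 0.0
```

```bash
python3 -c "
from chk import *
avg(5)"
```

```text
28.85 pos [549.5 258.5 130.6] rot [2.577 0.242 1.934] F [0.19 0.01 0.16] push 0.02 along 207.74  tip off row point -11.18 perp -0.1
```

Request:
send_rows(series=[[0,[0.019,0,-0.027],[0,0,0]],[0,[0.019,0,-0.027],[0,0,0]],[0,[0,0,0],[0,0,0]]])

```text
clock: 29.22
eef_pos: [551.8, 258.7, 127.5]
tool_rot: [2.577, 0.242, 1.934]
force: [-2.0, -0.1, 3.4]
width: -0.2
gripper_force: 1.8
```

```bash
python3 -c "
from chk import *
avg(5)"
```

```text
29.48 pos [551.7 258.6 127.5] rot [2.577 0.242 1.934] F [-2.03 -0.47  3.31] push 3.88 along 211.56  tip off row point -7.35 perp -0.1
```

Contact with the bar key. I'll push 2 + 2 mm more, checking the force in between.

Request:
send_rows(series=[[0,[0.019,0,-0.027],[0,0,0]],[0,[0,0,0],[0,0,0]]])

```text
clock: 29.72
eef_pos: [552.9, 258.6, 125.9]
tool_rot: [2.577, 0.242, 1.934]
force: [-3.2, -0.1, 4.1]
width: 0.0
gripper_force: 2.8
```

```bash
python3 -c "
from chk import *
avg(5)"
```

```text
29.98 pos [552.9 258.6 125.9] rot [2.577 0.242 1.934] F [-3.   -0.08  4.49] push 5.4 along 213.58  tip off row point -5.33 perp -0.1
```

Request:
send_rows(series=[[0,[0.019,0,-0.027],[0,0,0]],[0,[0,0,0],[0,0,0]],[0,[0,0,0],[0,0,0]],[0,[0,0,0],[0,0,0]]])

```text
clock: 30.48
eef_pos: [554.0, 258.6, 124.3]
tool_rot: [2.577, 0.242, 1.934]
force: [-4.5, -0.2, 6.1]
width: 0.0
gripper_force: 3.7
```

Request:
send_rows(series=[[0,[-0.04,0,0.055],[0,0,0]],[0,[-0.08,0,0.11],[0,0,0]],[0,[-0.15,0,0.21],[0,0,0]],[0,[-0.25,0,0.36],[0,0,0]],[0,[-0.3,0,0.43],[0,0,0]],[0,[-0.2,0,0.29],[0,0,0]],[0,[0,0,0],[0,0,0]],[0,[0,0,0],[0,0,0]]])

```text
clock: 31.48
eef_pos: [492.9, 258.8, 211.5]
tool_rot: [2.577, 0.242, 1.934]
force: [0.2, -0.5, -0.2]
width: 0.1
gripper_force: 0.0
```

```bash
python3 -c "
from chk import *
avg(3); s=get_image('side'); t=get_image('top'); save('g',np.hstack([cv2.resize(s['img'][80:280,150:400],None,fx=1.6,fy=1.6),cv2.resize(t['img'][120:270,80:260],(384,320))]))"
```

```text
31.62 pos [493.  258.3 211. ] rot [2.578 0.243 1.934] F [-0.21 -0.04 -0.5 ] push -0.29 along 109.52  tip off row point -109.39 perp -0.4
```

View pics/g.png

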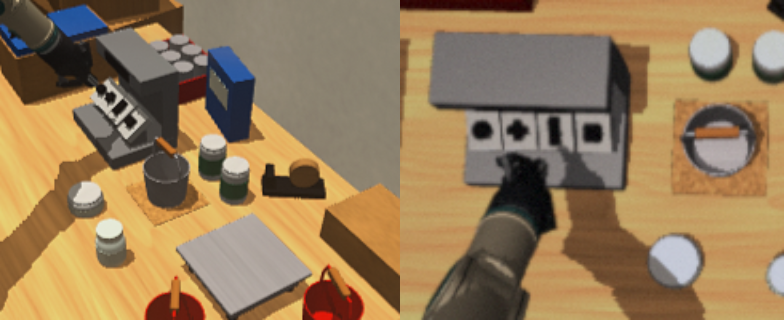

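The pail stands on the mat (top crop (720,138)), all four keys are up, and the gripper is clear of the console. Handing in.

```bash
python3 -c "
from h import *
print(ctrl.finish_job())"
```

```text
the job is handed in; nothing more can be done
None
```

The job is handed in, with no verdict returned: the pail stands released on the cork mat, and the square, round and bar keys were pressed in that order at about 7–8 N and came up again, at about 32 s on the clock.

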